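# Swing out the cap hanger arm and hang the cap basket

### The job

Make the capping station ready: swing the hanger arm out from under the wire shelf, all the way round until it snaps home in its end stop, and only then hang the basket of bottle caps by its handle on the arm's hook, so that it hangs freely and upright and the arm stays home. Carry the basket upright so that no caps spill, and do not shift or knock over the bottles, jar, empty tub and wrench standing about.

Things in the scene. Friction and masses are not known exactly. Their poses are not given: they have to be found in the camera images.
- stand: Steel stand fixed to the bench: base 170 x 170 x 14 mm, post 36 mm thick, wire shelf on top holding small bottles (to 490 mm high). Origin: post axis at bench level, z up. In its frame the shelf covers x -35..88, y -18..168 mm, underside 375 mm up; front edge x = -35 faces the robot. The folded arm lies below along +y: reach its pin from the front, tool tilted.
- hanger (a joint): Hanger arm, swings level about the post. 0 = folded along the stand's +y under the shelf; grows counter-clockwise from above (by way of the stand's -x); 2.5 rad = home in its end stop. Moves with 1 N at the pin; about 4 N takes it over a spring detent felt at 2.1 to 2.35 rad, past which it snaps home and is held. Elsewhere it stays where left. Starts at 0 to 0.35.
- hinge (a point): Point on the post's axis (the hinge of the arm) at the height of the arm's upper face, 207 mm above the bench.
- pin (a point): Middle (232 mm above the bench) of the black round pull pin standing on the arm 125 mm from the hinge axis: 16 mm in diameter, from the arm's upper face at 207 mm up to 257 mm. Turns with the arm: y points outward along it.
- hook (a point): Hook saddle: where the handle shall rest on the arm's upper face, 155 mm from the hinge axis, 207 mm above the bench. y outward along the arm, z up. The arm is a bar 12 mm wide, 14 mm high. The saddle lies between the pin (30 mm inward) and the hook's upturned end (32 mm outward, 10 mm thick, 24 mm high above the upper face, ending 192 mm from the axis).
- basket: Sheet steel basket of caps, 76 (x) x 110 (y) x 50 mm high, 0.3 kg. Rigid handle in its y-z plane: flat uprights at y = -51 and 51 mm joined by a level grip strip along y, 10 mm thick (x), 122 to 134 mm above the underside. Origin: centre of underside, z up. The arm passes through the opening under the strip (72 mm high, 98 wide); grip the strip to one side of its middle.
- handle (a point): Middle of the underside of the basket's grip strip, 122 mm above the basket's underside; axes as the basket's.
- tall_bottle: Large green bottle, 80 mm in diameter, 300 mm tall, standing. Origin: centre of its underside. A bystander.
- bottle0: Small clear glass bottle with a metal cap, 50 mm in diameter, 165 mm tall, standing. Origin: centre of its underside. A bystander.
- bottle1: Small clear glass bottle with a metal cap, 50 mm in diameter, 165 mm tall, standing. Origin: centre of its underside. A bystander.
- bottle2: Small clear glass bottle with a metal cap, 50 mm in diameter, 165 mm tall, standing. Origin: centre of its underside. A bystander.
- jar: Jar with a white lid, 72 mm in diameter, 90 mm tall. Origin: centre of its underside. A bystander.
- tub: Empty sheet steel tub, 76 x 110 x 50 mm like the basket but without handle. Origin: centre of its underside. A bystander.
- wrench: Wrench lying flat, 160 mm long along its x axis, under 25 mm high. A bystander.
Not all that is in view belongs to the job. What is shaped like the basket but orange or turquoise is not meant.

How it is judged:
By the outcome, as a careful person would: the job done as asked, in the order asked, and still so for the second after the job is handed in, with the robot touching nothing.
It also fails if it takes over 70 s, if anything falls off the work surface, if the arm or the gripper's body presses on something with over 40 N, if the wrist force passes 120 N, or if a joint passes its speed limit or range.

### The arm

A 6-joint arm with a two-finger parallel gripper is mounted at the origin on the work surface. World frame = base frame: x ahead of the robot, y to its left, z up, the work surface at z = 0. Lengths are in m, angles in rad, forces in N, time in s.
With the tool pointing down it reaches from about 0.375 to 0.9 m from the base axis. Payload 3.1 kg.
Tool frame: the origin (TCP) lies on the centre line of the jaws, within the pads' length; the fingertips stand 19 mm ahead of it and the grasp point (between the pads) is the TCP; z points along the fingers, y is the line along which they close (so a half turn about z gives the same grasp; the last joint's range is limited). The gripper opens to 85 mm and grips with 20 to 120 N. Pads are 22 mm wide; open, the fingers measure 114 mm over their backs; the gripper's body (76 mm by 85 mm) begins 54 mm behind the grasp point. The pads swing forward as they close: fully open they stand 13 mm farther back than shut.
Start: joints at [-1.385, 0.527, 1.433, -0, 1.181, -0.178], TCP at [0.223, -0.584, 0.25] pointing down, gripper open.
Joint ranges: [-3.08, 3.08], [-0.75, 2.2], [0.22, 2.44], [-1.43, 4.57], [0, 2.65], [-2.85, 2.85]. Speed limits (rad/s): [2.79, 2.79, 3.14, 3.14, 3.14, 3.14].

### API

Orientations are given as a unit quaternion [x, y, z, w].
In Python, from station import manip, cams, sign_off gives the robot as it stands.
- The arm moves only by the tool carry_out, never from a script. Its argument "targets" is a list that holds one entry, the list of rows, each a list of 7 numbers: the shift along the tool's x, y, z in cm, then the turn, a rotation vector about the tool's x, y, z in degrees, then the finger opening in cm, from 0 to 8.54. A call has 1 to 12 rows; each row is the pose to reach, as a shift and turn from the pose commanded when the call began, along the tool's axes at that moment; what a row does not reach only later rows make up. A row lasts 1/12 s, in which the tool goes at most 41.7 mm and 7.16 degrees, less where a joint would pass 70% of its speed; a pose out of reach is approached as far as the arm can. A call with a gripper value outside its range is refused whole. The fingers move at their own pace and stop on an object; "force" is the grip in N (left out, the last holds). Time passes only in rows, so rows that repeat a pose let the fingers close. It gives the time, the measured TCP pose, the force, the opening and the grip force at its end, in the units of the state.
- manip.sense(): the state, without advancing time (a new reading comes with each control period).
- cams.snapshot(name): name is "scene" or "top" or "wrist"; returns the picture (420x560x3 uint8, red, green, blue); there is no depth.
- cams.camera_info(name): a dict with "K" (3x3 intrinsics, pixels), "k1" (the pictures are not rectified: a ray, as slopes to the right and down, at radius r is drawn at 1 + k1 r^2 times it, then the intrinsics apply), "T" (4x4, takes a point from camera to world coordinates). Camera axes: x right, y down, z forward; pixel columns grow to the right and rows downward; lengths in m; the calibration is good to about 2 mm. A picture is of the moment at which its call begins: read the wrist's pose just before it. camera_info takes no time and is no camera call; for the wrist camera it gives the pose at the moment of the call.
- sign_off(): hands the job in; it is judged then, once.
The state is a dict: "t": time; "q": joint angles; "qd": joint speeds; "tau": joint torques, N m; "tcp_pos": TCP position; "tool_rot": TCP orientation; "force": force on the tool from outside, world axes, zero at the start; "ft_torque": the same for the moment, N m; "finger_gap": opening from 0.0 (shut) to 1.0 (fully open); "gripper_force": force on a finger pad.
Only numpy, scipy, OpenCV 4.12 (cv2) and the standard library are available. Lean on these libraries where they do the work, as an engineer would, in place of code of your own. Each camera call takes 0.05 s, during which the arm holds its last target. There are 200 camera calls.

## Working session

There is one attempt and no reset: what is moved stays moved. The work goes in short steps, Python scripts to look and compute and a tool call to move; the robot and the scene stay as the last step left them, time stands still between calls to the robot, and variables do not carry over. Pictures are saved under pics/ and viewed, at most 10 in all, crops included, and the job is handed in when it is done.

Besides the shell and the picture viewer there is one more tool, called after "Call:" by a JSON object that holds its "method" and its "body". carry_out: Moves the arm, as the interface text tells. Its arguments: {"type":"object","properties":{"targets":{"type":"array"},"force":{"type":"number"}},"required":["targets"]}

```bash
mkdir -p pics; ls; cat > h.py <<'E'
import numpy as np, cv2
from scipy.spatial.transform import Rotation as R
from station import manip, cams, sign_off
def ray(ci,u,v):
    K=np.array(ci["K"]);T=np.array(ci["T"])
    d=np.array([(u-K[0,2])/K[0,0],(v-K[1,2])/K[1,1]]);s=d.copy()
    for _ in range(20): s=d/(1+ci["k1"]*(s@s))
    w=T[:3,:3]@np.array([s[0],s[1],1]);return T[:3,3],w/np.linalg.norm(w)
def plane(ci,u,v,z):
    o,w=ray(ci,u,v);return o+w*(z-o[2])/w[2]
def proj(ci,p):
    K=np.array(ci["K"]);T=np.array(ci["T"])
    c=T[:3,:3].T@(np.array(p)-T[:3,3]);s=c[:2]/c[2];s=s*(1+ci["k1"]*(s@s))
    return K[0,0]*s[0]+K[0,2],K[1,1]*s[1]+K[1,2]
def snap(n,f):
    ci=cams.camera_info(n);im=np.array(cams.snapshot(n));cv2.imwrite(f,im[:,:,::-1]);return ci,im
def tri(c1,p1,c2,p2):
    o1,a=ray(c1,*p1);o2,b=ray(c2,*p2)
    s=np.linalg.lstsq(np.c_[a,-b],o2-o1,rcond=None)[0]
    P,Q=o1+s[0]*a,o2+s[1]*b;return (P+Q)/2,np.linalg.norm(P-Q)
E
python3 - <<'E'
from h import *
np.set_printoptions(precision=3,suppress=True)
for n in("scene","top"):
    ci,_=snap(n,f"pics/{n}0.png");print(n,np.array(ci["K"]),ci["k1"],np.array(ci["T"]))
s=manip.sense();print(s["tcp_pos"],s["tool_rot"],s["t"],s["force"])
E
```

```text
pics
scene [[410.828   0.    277.159]
 [  0.    410.828 211.687]
 [  0.      0.      1.   ]] -0.01875046376002936 [[-0.384  0.673 -0.632  1.317]
 [ 0.923  0.271 -0.273  0.209]
 [-0.012 -0.689 -0.725  1.035]
 [ 0.     0.     0.     1.   ]]
top [[497.889   0.    281.817]
 [  0.    497.889 204.962]
 [  0.      0.      1.   ]] -0.10513905528565332 [[ 0.027 -0.992  0.121  0.354]
 [-1.    -0.027  0.003 -0.13 ]
 [ 0.    -0.121 -0.993  1.596]
 [ 0.     0.     0.     1.   ]]
[ 0.223 -0.583  0.249] [ 0.983  0.181 -0.    -0.001] 0.1 [1.002 0.153 0.938]
```

View pics/scene0.png

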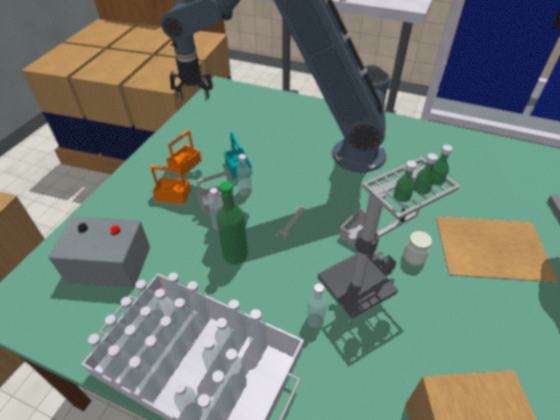

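View pics/top0.png

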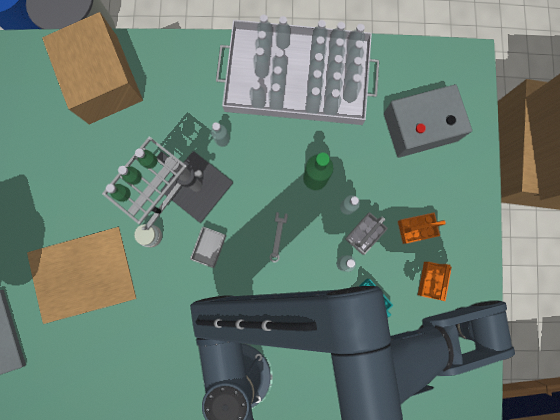

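The scene view shows the stand at about (365,250), with its shelf above at (410,185) and the tall bottle at (232,230) in front of the grey basket at (212,203). In the top view the stand post is at about (198,175), the shelf at (147,180), the basket at (367,233), the tub at (209,245), the jar at (147,234) and the wrench at (278,238). I'll zoom in on the parts that matter.

```bash
python3 - <<'E'
import cv2,numpy as np
t=cv2.imread('pics/top0.png');s=cv2.imread('pics/scene0.png')
def c(im,x,y,w,h):return cv2.resize(im[y:y+h,x:x+w],(400,300),interpolation=cv2.INTER_CUBIC)
m=np.vstack([np.hstack([c(t,100,130,140,105),c(t,335,190,80,60)]),np.hstack([c(s,320,170,160,120),c(s,190,155,80,60)])])
cv2.imwrite('pics/m1.png',m)
E
```

```text
(no output)
```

View pics/m1.png

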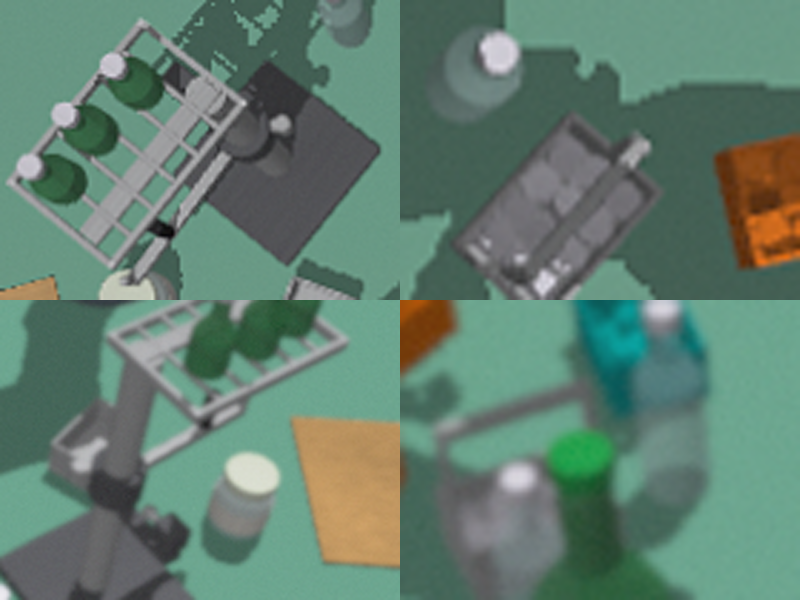

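The crops show these points in top-view pixels: shelf corners at (150,137), (185.8,165.7), (139.6,223.8) and (103.5,193.7), and the black pin at about (156,210.5). The arm is slightly open, and the jar stands close to its tip. The basket strip runs from about (357.5,243) to (382.5,219), with bottles on both sides.

```bash
python3 - <<'E'
from h import *
np.set_printoptions(precision=3,suppress=True)
ct=cams.camera_info("top");cs=cams.camera_info("scene")
t=cv2.imread('pics/top0.png');s=cv2.imread('pics/scene0.png')
f=lambda x,y:(100+x/2.857,130+y/2.857); g=lambda x,y:(335+x/5,190+y/5) 
fs=lambda x,y:(320+x/2.5,170+y/2.5); gs=lambda x,y:(190+x/5,155+y/5)
print("shelf corners");C=[plane(ct,*f(*p),0.383) for p in[(143,20),(245,102),(113,268),(10,182)]]
for c in C:print(c)
print([np.linalg.norm(C[i]-C[(i+1)%4]) for i in range(4)])
print("base");B=[plane(ct,*f(*p),0.014) for p in[(268,62),(380,150),(288,265)]];print(np.array(B),np.linalg.norm(B[0]-B[1]),np.linalg.norm(B[1]-B[2]),(B[0]+B[2])/2)
# combos via scene
print("shelf tri",tri(ct,f(245,102),cs,fs(110,340-300)),tri(ct,f(113,268),cs,fs(200,417-300)))
print("pin",plane(ct,*f(160,228),.257),tri(ct,f(160,228),cs,fs(209,400-300)))
print("handle tri",tri(ct,g(400-400+238,150),cs,gs(45,430-300)))
a=plane(ct,*g(642-400,145),.134)
b=plane(ct,*g(518-400,268),.134);print("strip ends",a,b,np.linalg.norm(a-b),(a+b)/2)
k=[plane(ct,*g(x-400,y),.05) for x,y in[(572,117),(660,190),(455,242)]];print("basket rim",np.array(k),np.linalg.norm(k[0]-k[1]),np.linalg.norm(k[0]-k[2]),(k[1]+k[2])/2)
for n,u,z in[("jar",(147,230),.09),("tall",(322,159),.3),("b0",g(99,52),.165),("b1",(349,264),.165),("b2",(215,127),.165),("tub",(208,244),.05),("w1",(281,215),.01),("w2",(275,259),.01)]:print(n,plane(ct,*u,z))
E
```

```text
shelf corners
[0.665 0.211 0.383]
[0.593 0.116 0.383]
[0.445 0.223 0.383]
[0.518 0.32  0.383]
[np.float64(0.11881989354130143), np.float64(0.18313986563105278), np.float64(0.12063540626652507), np.float64(0.18324651992620689)]
base
[[0.713 0.166 0.014]
 [0.615 0.034 0.014]
 [0.482 0.132 0.014]] 0.16476060587105815 0.16520341620112092 [0.598 0.149 0.014]
shelf tri (array([0.594, 0.118, 0.379]), np.float64(0.0025037890044908146)) (array([0.466, 0.246, 0.201]), np.float64(0.06053400516643266))
pin [0.494 0.217 0.257] (array([0.495, 0.221, 0.243]), np.float64(0.0008370014780896678))
handle tri (array([ 0.495, -0.425,  0.129]), np.float64(0.0024370104551657413))
strip ends [ 0.498 -0.427  0.134] [ 0.423 -0.354  0.134] 0.10443855690487996 [ 0.461 -0.391  0.134]
basket rim [[ 0.523 -0.4    0.05 ]
 [ 0.478 -0.456  0.05 ]
 [ 0.443 -0.328  0.05 ]] 0.07128031804053267 0.10812703600624189 [ 0.46  -0.392  0.05 ]
jar [0.449 0.284 0.09 ]
tall [ 0.637 -0.229  0.3  ]
b0 [ 0.547 -0.337  0.165]
b1 [ 0.363 -0.322  0.165]
b2 [0.755 0.079 0.165]
tub [0.413 0.101 0.05 ]
w1 [ 0.514 -0.123  0.01 ]
w2 [ 0.374 -0.108  0.01 ]
```

The geometry is consistent: the shelf measures about 119 x 183 mm, the pin radius about 124 mm, and the basket rim about 71 x 108 mm. The post is at about (0.599, 0.151), the stand's +y azimuth is about 144°, and home is at azimuth about 287°. Next I plan the approach to the pin.

```bash
cat >> h.py <<'E'
def ori(az,tilt):  # approach dir leaning to azimuth az, closing axis horizontal; x-yaw = az when tilt=0 (deg)
    a,t=np.radians([az,tilt]);z=np.array([np.sin(t)*np.cos(a),np.sin(t)*np.sin(a),-np.cos(t)])
    y=np.array([np.sin(a),-np.cos(a),0]);return np.c_[np.cross(y,z),y,z]
def row(p0,R0,p,Rt):
    return np.r_[R0.T@(np.array(p)-p0)*100,np.degrees(R.from_matrix(R0.T@Rt).as_rotvec())].round(2)
def now():
    s=manip.sense();return np.array(s["tcp_pos"]),R.from_quat(s["tool_rot"]).as_matrix(),s
E
python3 - <<'E'
from h import *
p,Q,s=now()
A=ori(35,45);print(row(p,Q,(.42,-.15,.32),ori(5,10)))
print(row(np.array([.42,-.15,.32]),ori(5,10),(.425,.168,.32),A))
E
```

```text
[ 33.87 -33.45  -6.98  -1.5    9.93  15.86]
[  3.22 -31.64   0.57  14.07  34.19 -27.02]
```

Call:
{"method": "carry_out", "body": {"targets": [[[10,-10,-6,0,0,0,5],[34,-33.5,-7,-1.5,10,16,5],[34,-33.5,-7,-1.5,10,16,5],[34,-33.5,-7,-1.5,10,16,5],[34,-33.5,-7,-1.5,10,16,5],[34,-33.5,-7,-1.5,10,16,5],[34,-33.5,-7,-1.5,10,16,5],[34,-33.5,-7,-1.5,10,16,5],[34,-33.5,-7,-1.5,10,16,5],[34,-33.5,-7,-1.5,10,16,5],[34,-33.5,-7,-1.5,10,16,5],[34,-33.5,-7,-1.5,10,16,5]]], "force": 40}}

```text
t: 1.1
tcp_pos: [0.4213, -0.1459, 0.3206]
tool_rot: [0.995, 0.043, 0.088, -0.004]
force: [0.4, 0.0, -0.7]
finger_gap: 0.585
gripper_force: 0.0
```

```bash
python3 - <<'E'
from h import *
p,Q,s=now();print(p,Q.round(3),s["q"]);print(row(p,Q,(.425,.168,.32),ori(35,45)))
E
```

```text
[ 0.4212622  -0.145937    0.32058479] [[ 0.981  0.087  0.175]
 [ 0.085 -0.996  0.015]
 [ 0.175  0.    -0.985]] [-0.66261142  0.12743674  1.86187041  0.13972265  1.02700309  0.75665084]
[  3.03 -31.24   0.59  14.11  34.1  -27.04]
```

Call:
{"method": "carry_out", "body": {"targets": [[[3,-31.2,0.6,14.1,34.1,-27,5],[3,-31.2,0.6,14.1,34.1,-27,5],[3,-31.2,0.6,14.1,34.1,-27,5],[3,-31.2,0.6,14.1,34.1,-27,5],[3,-31.2,0.6,14.1,34.1,-27,5],[3,-31.2,0.6,14.1,34.1,-27,5],[3,-31.2,0.6,14.1,34.1,-27,5],[3,-31.2,0.6,14.1,34.1,-27,5],[3,-31.2,0.6,14.1,34.1,-27,5],[3,-31.2,0.6,14.1,34.1,-27,5],[3,-31.2,0.6,14.1,34.1,-27,5]]]}}

```text
t: 2.02
tcp_pos: [0.4255, 0.1637, 0.3193]
tool_rot: [0.881, 0.277, 0.365, -0.114]
force: [0.6, 0.6, -0.0]
finger_gap: 0.587
gripper_force: 0.0
```

```bash
python3 - <<'E'
from h import *
p,Q,s=now();print(p,Q.round(3),s["q"])
cs,a=snap("scene","pics/s1.png");cw,b=snap("wrist","pics/w1.png")
print("pin proj",proj(cw,(.494,.217,.257)),proj(cw,(.494,.217,.207)))
cv2.imwrite("pics/m2.png",np.hstack([cv2.resize(b,(560,420)),cv2.resize(a[150:300,310:460],(240,420))])[:,:,::-1])
E
```

```text
[0.42548052 0.16366218 0.31929643] [[ 0.58   0.572  0.58 ]
 [ 0.406 -0.82   0.403]
 [ 0.706  0.002 -0.708]] [-0.23121609  0.0488001   2.24937888  1.18329764  0.60299583 -0.20905092]
pin proj (np.float64(272.0838924849778), np.float64(198.24215890378576)) (np.float64(273.1334411428276), np.float64(223.68803592901122))
```

View pics/m2.png

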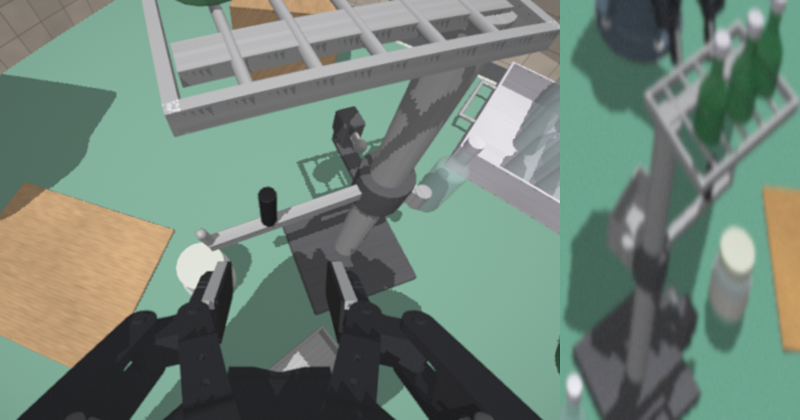

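The wrist view shows the black pin clearly, from its top at (267,191) to its base at (268,222). That is within 5 px of the prediction. The approach is clear of the shelf edge.

```bash
python3 - <<'E'
from h import *
np.set_printoptions(precision=4,suppress=True)
p,Q,s=now();cw=cams.camera_info("wrist");b=cv2.imread("pics/w1.png")
m=(b[150:260,230:310].max(2)<45).astype(np.uint8);n,l,st,ce=cv2.connectedComponentsWithStats(m)
for i in range(1,n):
    if st[i,4]>50: print(st[i]+[230,150,0,0,0],ce[i]+[230,150])
a=plane(cw,267.5,191.5,.257);c=plane(cw,268,222,.207);print(a,c,np.linalg.norm(a[:2]-[.599,.151]))
# arm line: end and hinge
A=ori(35,45);t=np.array([*(a[:2]+c[:2])/2,.238])
print(row(p,Q,t-.0*A[:,2],A),row(p,Q,t-.03*A[:,2],A))
# post collar / shelf corner check from wrist
print("shelf corner",plane(cw,173,134,.375))
E
```

```text
[259 188  17  38 508] [267.9114 206.1496]
[0.4972 0.2232 0.257 ] [0.4929 0.2216 0.207 ] 0.12475673282684316
[ 0.67 -1.   12.18  0.28  0.03 -0.12] [ 0.67 -0.99  9.18  0.28  0.03 -0.12]
shelf corner [0.444  0.2259 0.375 ]
```

Call:
{"method": "carry_out", "body": {"targets": [[[0.7,-1,4,0,0,0,5],[0.7,-1,7,0,0,0,5],[0.7,-1,9,0,0,0,5],[0.7,-1,11,0,0,0,5],[0.7,-1,12.2,0,0,0,5],[0.7,-1,12.2,0,0,0,5],[0.7,-1,12.2,0,0,0,3],[0.7,-1,12.2,0,0,0,1],[0.7,-1,12.2,0,0,0,0.5],[0.7,-1,12.2,0,0,0,0.5],[0.7,-1,12.2,0,0,0,0.5],[0.7,-1,12.2,0,0,0,0.5]]], "force": 40}}

```text
t: 3.12
tcp_pos: [0.4951, 0.2233, 0.2385]
tool_rot: [0.882, 0.276, 0.366, -0.113]
force: [2.8, -2.6, 0.5]
finger_gap: 0.171
gripper_force: 39.1
```

```bash
python3 - <<'E'
from h import *
np.set_printoptions(precision=3,suppress=True)
p,Q,s=now();print(p,s["force"],s["finger_gap"]*85,s["gripper_force"],s["q"])
# arc
h=np.array([.599,.151]);r0=p[:2]-h;a0=np.degrees(np.arctan2(r0[1],r0[0]));print("a0",a0,np.linalg.norm(r0))
for a in np.arange(145,292,8):
    q=np.array([*(h+.125*np.array([np.cos(np.radians(a)),np.sin(np.radians(a))])),.238])
    print(a,q,row(p,Q,q,Q)[:3])
E
```

```text
[0.495 0.223 0.239] [ 2.751 -2.577  0.505] 14.494412689725568 39.13379788398743 [ 0.002  0.365  2.185  1.791  0.422 -0.695]
a0 145.16620510549907 0.12652503586165376
145 [0.497 0.223 0.238] [0.02 0.13 0.1 ]
153 [0.488 0.208 0.238] [-1.1   0.85 -1.02]
161 [0.481 0.192 0.238] [-2.15  1.78 -2.06]
169 [0.476 0.175 0.238] [-3.09  2.91 -3.  ]
177 [0.474 0.158 0.238] [-3.91  4.21 -3.82]
185 [0.474 0.14  0.238] [-4.6   5.66 -4.5 ]
193 [0.477 0.123 0.238] [-5.14  7.23 -5.04]
201 [0.482 0.106 0.238] [-5.51  8.89 -5.41]
209 [0.49  0.09  0.238] [-5.73 10.61 -5.61]
217 [0.499 0.076 0.238] [-5.77 12.35 -5.65]
225 [0.511 0.063 0.238] [-5.63 14.09 -5.51]
233 [0.524 0.051 0.238] [-5.33 15.78 -5.2 ]
241 [0.538 0.042 0.238] [-4.87 17.39 -4.73]
249 [0.554 0.034 0.238] [-4.25 18.9  -4.11]
257 [0.571 0.029 0.238] [-3.49 20.26 -3.34]
265 [0.588 0.026 0.238] [-2.6  21.47 -2.45]
273 [0.606 0.026 0.238] [-1.6  22.49 -1.44]
281 [0.623 0.028 0.238] [-0.51 23.3  -0.35]
289 [0.64  0.033 0.238] [ 0.65 23.89  0.81]
```

Call:
{"method": "carry_out", "body": {"targets": [[[-0.5,0.35,-0.5,0,0,0,0.5],[-1.1,0.75,-1.1,0,0,0,0.5],[-1.6,1.2,-1.6,0,0,0,0.5],[-2.15,1.7,-2.15,0,0,0,0.5],[-2.65,2.25,-2.6,0,0,0,0.5],[-3.1,2.8,-3.1,0,0,0,0.5],[-3.9,4.1,-3.9,0,0,0,0.5],[-3.9,4.1,-3.9,0,0,0,0.5]]], "force": 30}}

```text
t: 3.78
tcp_pos: [0.4702, 0.1596, 0.2384]
tool_rot: [0.881, 0.278, 0.365, -0.116]
force: [-5.7, 1.3, 7.6]
finger_gap: 0.176
gripper_force: 34.6
```

```bash
python3 - <<'E'
from h import *
np.set_printoptions(precision=3,suppress=True)
p,Q,s=now();print(p,s["force"],s["ft_torque"],s["finger_gap"]*85,s["gripper_force"])
h=np.array([.599,.151]);r0=p[:2]-h;print("a",np.degrees(np.arctan2(r0[1],r0[0])),np.linalg.norm(r0))
for a in np.arange(177,292,8):
    q=np.array([*(h+.1255*np.array([np.cos(np.radians(a)),np.sin(np.radians(a))])),.238])
    print(a,row(p,Q,q,Q)[:3])
E
```

```text
[0.47  0.16  0.238] [-5.657  1.292  7.601] [0.368 0.254 0.553] 14.990649749867805 34.6247273683548
a 176.1949959508306 0.12908847894903716
177 [0.09 0.36 0.15]
185 [-0.6   1.81 -0.55]
193 [-1.14  3.39 -1.1 ]
201 [-1.52  5.05 -1.49]
209 [-1.73  6.78 -1.7 ]
217 [-1.77  8.53 -1.75]
225 [-1.64 10.27 -1.63]
233 [-1.34 11.97 -1.33]
241 [-0.87 13.59 -0.87]
249 [-0.25 15.11 -0.25]
257 [ 0.51 16.49  0.51]
265 [ 1.4  17.71  1.39]
273 [ 2.4  18.74  2.39]
281 [ 3.5  19.56  3.49]
289 [ 4.66 20.16  4.65]
```

Call:
{"method": "carry_out", "body": {"targets": [[[-0.2,1.1,-0.2,0,0,0,0.5],[-0.6,1.8,-0.55,0,0,0,0.5],[-1.1,3.4,-1.1,0,0,0,0.5],[-1.5,5,-1.5,0,0,0,0.5],[-1.7,6.8,-1.7,0,0,0,0.5],[-1.75,8.5,-1.75,0,0,0,0.5],[-1.6,10.3,-1.6,0,0,0,0.5],[-1.3,12,-1.3,0,0,0,0.5],[-1.1,12.8,-1.1,0,0,0,0.5],[-0.9,13.6,-0.9,0,0,0,0.5],[-0.9,13.6,-0.9,0,0,0,0.5]]]}}

```text
t: 4.7
tcp_pos: [0.5398, 0.0401, 0.2376]
tool_rot: [0.882, 0.277, 0.365, -0.114]
force: [-1.7, 0.6, -0.7]
finger_gap: 0.173
gripper_force: 37.1
```

```bash
python3 - <<'E'
from h import *
np.set_printoptions(precision=3,suppress=True)
p,Q,s=now();print(p,s["force"],s["ft_torque"],s["finger_gap"]*85,s["gripper_force"],s["q"])
h=np.array([.599,.151]);r0=p[:2]-h;print("a",np.degrees(np.arctan2(r0[1],r0[0])),np.linalg.norm(r0))
for a in np.arange(241,300,4):
    q=np.array([*(h+.1255*np.array([np.cos(np.radians(a)),np.sin(np.radians(a))])),.238])
    print(a,row(p,Q,q,Q)[:3])
cw,b=snap("wrist","pics/w2.png")
E
```

```text
[0.54  0.04  0.238] [-1.712  0.594 -0.67 ] [-0.141  0.588  0.291] 14.697146047338009 37.13211715221405 [-0.48   0.396  2.105  1.32   0.702 -0.611]
a -118.10117078595052 0.12570582238210085
241 [-0.02 -0.19 -0.08]
245 [0.27 0.59 0.22]
249 [0.6  1.33 0.54]
253 [0.96 2.04 0.91]
257 [1.36 2.71 1.31]
261 [1.79 3.34 1.74]
265 [2.26 3.92 2.2 ]
269 [2.75 4.46 2.69]
273 [3.26 4.95 3.2 ]
277 [3.8  5.38 3.74]
281 [4.36 5.77 4.29]
285 [4.93 6.09 4.87]
289 [5.52 6.36 5.46]
293 [6.12 6.57 6.06]
297 [6.73 6.72 6.67]
```

View pics/w2.png

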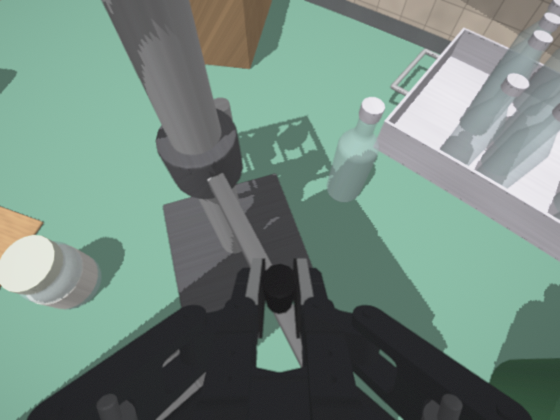

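The pin is still held between the pads at (280,290), and the arm is out from under the shelf. I continue through the detent.

Call:
{"method": "carry_out", "body": {"targets": [[[0.6,1.3,0.55,0,0,0,0.5],[1,2,0.9,0,0,0,0.5],[1.35,2.7,1.3,0,0,0,0.5],[1.8,3.3,1.75,0,0,0,0.5],[2.25,3.9,2.2,0,0,0,0.5],[2.75,4.45,2.7,0,0,0,0.5],[3.25,4.95,3.2,0,0,0,0.5],[3.8,5.4,3.75,0,0,0,0.5],[4.35,5.75,4.3,0,0,0,0.5],[4.9,6.1,4.85,0,0,0,0.5],[5.2,6.2,5.2,0,0,0,0.5],[5.2,6.2,5.2,0,0,0,0.5]]], "force": 40}}

```text
t: 5.75
tcp_pos: [0.6342, 0.0325, 0.2377]
tool_rot: [0.882, 0.277, 0.364, -0.115]
force: [-10.3, 0.1, 3.2]
finger_gap: 0.175
gripper_force: 43.1
```

```bash
python3 - <<'E'
from h import *
np.set_printoptions(precision=3,suppress=True)
p,Q,s=now();print(p,s["force"],s["ft_torque"],s["finger_gap"]*85,s["gripper_force"],s["q"])
h=np.array([.599,.151]);r0=p[:2]-h;print("a",np.degrees(np.arctan2(r0[1],r0[0])),np.linalg.norm(r0))
E
```

```text
[0.634 0.033 0.238] [-10.332   0.072   3.161] [-0.212  1.125  0.425] 14.83807136524805 43.14568340778351 [-0.401  0.486  1.88   1.206  0.696 -0.384]
a -73.470468929719 0.12356040760902315
```

Call:
{"method": "carry_out", "body": {"targets": [[[0,0,0,0,0,0,4],[0,0,0,0,0,0,4],[0,0,0,0,0,0,4],[0,0,-3,0,0,0,4],[0,0,-6,0,0,0,4],[0,0,-10,0,0,0,4],[0,0,-12,0,0,0,4],[0,0,-12,0,0,0,4]]]}}

```text
t: 6.42
tcp_pos: [0.5668, -0.0197, 0.3268]
tool_rot: [0.881, 0.276, 0.368, -0.111]
force: [-0.1, 0.1, 0.6]
finger_gap: 0.467
gripper_force: 0.0
```

```bash
python3 - <<'E'
from h import *
np.set_printoptions(precision=3,suppress=True)
p,Q,s=now();print(p,s["force"])
cw,b=snap("wrist","pics/w3.png");ct,t=snap("top","pics/t3.png")
print(proj(cw,(.636,.0315,.257)))
m=np.zeros((420,800,3),np.uint8);m[:,:560]=b;m[:180,560:]=cv2.resize(t[120:240,150:310],(240,180));m[180:360,560:]=cv2.resize(t[180:270,330:450],(240,180))
cv2.imwrite("pics/m3.png",m[:,:,::-1])
E
```

```text
[ 0.567 -0.02   0.327] [-0.074  0.134  0.573]
(np.float64(275.0960855471635), np.float64(203.88785981969156))
```

View pics/m3.png

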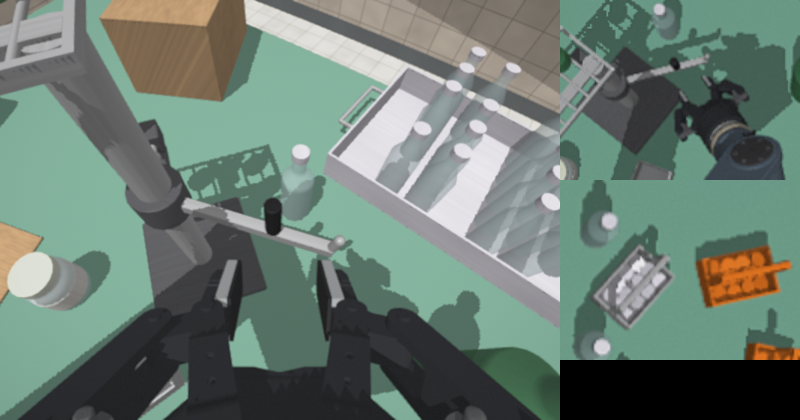

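The pin is at (272,203) against a predicted home position of (275,204), so the arm has snapped home. In the top inset the basket is undisturbed. Next I measure the pin and hook end precisely and move to the basket.

```bash
python3 - <<'E'
from h import *
np.set_printoptions(precision=4,suppress=True)
p,Q,s=now();cw=cams.camera_info("wrist");ct=cams.camera_info("top")
b=cv2.imread("pics/w3.png");m=(b[180:245,255:295].max(2)<45).astype(np.uint8);n,l,st,ce=cv2.connectedComponentsWithStats(m)
for i in range(1,n):
    if st[i,4]>50: print(st[i]+[255,180,0,0,0],ce[i]+[255,180])
a=plane(cw,272.5,203,.257);print("pin",a,"tri",tri(cw,(272.5,203),ct,(150+(675-560)/1.5,120+60/1.5)))
e=plane(cw,338,240,.231);print("end",e,np.degrees(np.arctan2(*(e-a)[1::-1])),np.linalg.norm(e-a))
print(proj(cw,(.5990+.187*.296,.151-.187*.955,.231)),proj(ct,(.6360,.0315,.257)))
print(row(p,Q,(.46,-.13,.39),ori(0,15)));p1=np.array([.46,-.13,.39]);print(row(p1,ori(0,15),(.48,-.41,.30),ori(-44,0)))
E
```

```text
[265 199  16  36 467] [272.7173 215.9786]
pin [0.6338 0.0346 0.257 ] tri (array([0.6335, 0.0305, 0.2628]), np.float64(0.00619377442004603))
end [ 0.6475 -0.0239  0.231 ] -76.77691797609408 0.06542835354396347
(np.float64(345.6519783034437), np.float64(236.14702876674818)) (np.float64(225.7363995448901), np.float64(160.29885601666973))
[ -6.04   3.13 -15.38 -17.39 -29.18  30.52]
[ -0.4   28.     9.21  -5.76 -14.25  43.74]
```

Call:
{"method": "carry_out", "body": {"targets": [[[-6,3.1,-15.4,-17.4,-29.2,30.5,4],[-6,3.1,-15.4,-17.4,-29.2,30.5,4],[-6,3.1,-15.4,-17.4,-29.2,30.5,4],[-6,3.1,-15.4,-17.4,-29.2,30.5,4],[-6,3.1,-15.4,-17.4,-29.2,30.5,4],[-6,3.1,-15.4,-17.4,-29.2,30.5,4],[-6,3.1,-15.4,-17.4,-29.2,30.5,4],[-6,3.1,-15.4,-17.4,-29.2,30.5,4]]]}}

```text
t: 7.18
tcp_pos: [0.4617, -0.128, 0.3896]
tool_rot: [0.992, 0.002, 0.129, -0.001]
force: [0.3, -0.7, -0.6]
finger_gap: 0.47
gripper_force: 0.0
```

Call:
{"method": "carry_out", "body": {"targets": [[[-0.4,28,9.2,-5.8,-14.3,43.7,4],[-0.4,28,9.2,-5.8,-14.3,43.7,4],[-0.4,28,9.2,-5.8,-14.3,43.7,4],[-0.4,28,9.2,-5.8,-14.3,43.7,4],[-0.4,28,9.2,-5.8,-14.3,43.7,4],[-0.4,28,9.2,-5.8,-14.3,43.7,4],[-0.4,28,9.2,-5.8,-14.3,43.7,4],[-0.4,28,9.2,-5.8,-14.3,43.7,4],[-0.4,28,9.2,-5.8,-14.3,43.7,4],[-0.4,28,9.2,-5.8,-14.3,43.7,4]]]}}

```text
t: 8.02
tcp_pos: [0.4797, -0.4078, 0.2973]
tool_rot: [0.928, -0.372, -0.003, -0.001]
force: [0.3, 0.4, 0.4]
finger_gap: 0.468
gripper_force: 0.0
```

```bash
python3 - <<'E'
from h import *
np.set_printoptions(precision=4,suppress=True)
p,Q,s=now();print(p,Q,s["q"],s["force"])
cw,b=snap("wrist","pics/w4.png");print([proj(cw,q) for q in[(.498,-.427,.134),(.423,-.354,.134)]])
E
```

```text
[ 0.4797 -0.4078  0.2973] [[ 0.7225 -0.6913 -0.0051]
 [-0.6913 -0.7225  0.0049]
 [-0.0071 -0.     -1.    ]] [-0.8815  0.4902  1.3606 -0.0009  1.2978  1.4529] [0.2585 0.4422 0.4005]
[(np.float64(280.4400054430066), np.float64(170.7980471660731)), (np.float64(279.52043091617367), np.float64(266.151529049835))]
```

View pics/w4.png

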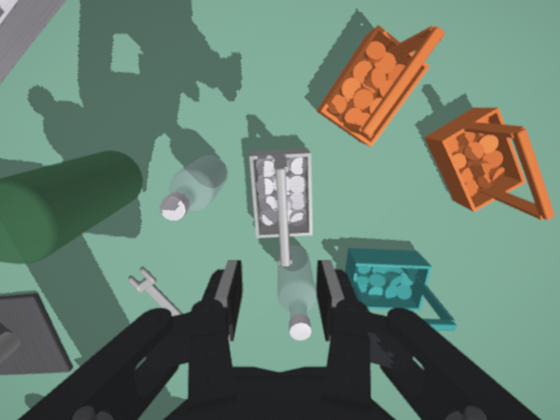

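The wrist view shows the basket squarely aligned, with its strip running from (281.5,168) to (286,264). One bottle is beyond its near end at (298,310) and another is off to the left at (185,195).

```bash
python3 - <<'E'
from h import *
np.set_printoptions(precision=4,suppress=True)
p,Q,s=now();cw=cams.camera_info("wrist");b=cv2.imread("pics/w4.png")
for v in (175,200,225,250): print(v,b[v,270:300].mean(1).astype(int))
a=plane(cw,281.5,168,.134);c=plane(cw,286,264.5,.134);u=(a-c)/np.linalg.norm(a-c);mid=(a+c)/2
print(a,c,np.linalg.norm(a-c),mid,"yaw",np.degrees(np.arctan2(u[1],u[0])))
print("tool",plane(cw,280,213,.134))
ya=np.degrees(np.arctan2(u[1],u[0]));g=mid+.028*u;g[2]=.128
print(g,row(p,Q,g,ori(ya,0)))
print([plane(cw,*q,.165) for q in[(173,206),(300,327)]])
E
```

```text
175 [217 204 181 155 137 133 144 167 181 187 193 201 210 210 192 158 132 121
 119 127 137 141 142 145 153 159 165 166 163 155]
200 [227 226 226 225 211 184 169 160 165 176 184 189 199 208 211 197 172 168
 173 171 169 175 193 207 209 209 209 210 209 209]
225 [147 125 113 109 107 106 105 106 119 145 169 180 187 194 205 211 199 165
 126 107 105 106 109 115 119 120 120 118 116 113]
250 [ 99  99  98  98  99  98  98  98  99 104 132 163 180 185 191 200 207 201
 176 137 113 111 114 113 113 111 111 112 112 111]
[ 0.4994 -0.4292  0.134 ] [ 0.4194 -0.3598  0.134 ] 0.10582986606516102 [ 0.4594 -0.3945  0.134 ] yaw -40.93058386954958
tool [ 0.4669 -0.3961  0.134 ]
[ 0.4805 -0.4128  0.128 ] [ 0.53  0.34 17.05  0.03  0.32 -2.77]
[array([ 0.547, -0.338,  0.165]), array([ 0.3674, -0.3304,  0.165 ])]
```

Call:
{"method": "carry_out", "body": {"targets": [[[0.5,0.35,4,0,0.3,-2.7,4],[0.5,0.35,8,0,0.3,-2.7,4],[0.5,0.35,12,0,0.3,-2.7,4],[0.5,0.35,15,0,0.3,-2.7,4],[0.5,0.35,16.9,0,0.3,-2.7,4],[0.5,0.35,16.9,0,0.3,-2.7,4],[0.5,0.35,16.9,0,0.3,-2.7,2],[0.5,0.35,16.9,0,0.3,-2.7,0.5],[0.5,0.35,16.9,0,0.3,-2.7,0.2],[0.5,0.35,16.9,0,0.3,-2.7,0.2],[0.5,0.35,16.9,0,0.3,-2.7,0.2],[0.5,0.35,16.9,0,0.3,-2.7,0.2]]], "force": 70}}

```text
t: 9.07
tcp_pos: [0.4819, -0.4155, 0.1331]
tool_rot: [0.936, -0.351, 0.003, 0.002]
force: [2.5, 2.2, 6.9]
finger_gap: 0.1
gripper_force: 70.2
```

```bash
python3 - <<'E'
from h import *
np.set_printoptions(precision=4,suppress=True)
p,Q,s=now();print(p,Q,s["force"],s["finger_gap"]*85,s["gripper_force"])
E
```

```text
[ 0.4819 -0.4155  0.1331] [[ 0.753  -0.658   0.004 ]
 [-0.6579 -0.7531 -0.0061]
 [ 0.007   0.002  -1.    ]] [2.4762 2.2131 6.9342] 8.47555701642705 70.15485405921936
```

The grip holds the strip: the gap is about 9 mm at 70 N, offset about 31 mm from the middle. Now I lift, keeping the basket level.

Call:
{"method": "carry_out", "body": {"targets": [[[0,0,-0.5,0,0,0,0.2],[0,0,-1.5,0,0,0,0.2],[0,0,-3,0,0,0,0.2],[0,0,-5,0,0,0,0.2],[0,0,-7.5,0,0,0,0.2],[0,0,-10,0,0,0,0.2],[0,0,-12.5,0,0,0,0.2],[0,0,-15,0,0,0,0.2],[0,0,-17.5,0,0,0,0.2],[0,0,-19,0,0,0,0.2],[0,0,-19.7,0,0,0,0.2],[0,0,-19.7,0,0,0,0.2]]]}}

```text
t: 10.07
tcp_pos: [0.4804, -0.4147, 0.3294]
tool_rot: [0.936, -0.351, 0.002, 0.003]
force: [0.1, -0.9, -4.1]
finger_gap: 0.098
gripper_force: 68.7
```

```bash
python3 - <<'E'
from h import *
np.set_printoptions(precision=4,suppress=True)
p,Q,s=now();print(p,Q,s["force"],s["ft_torque"],s["finger_gap"]*85,s["gripper_force"])
print(row(p,Q,(.507,-.14,.33),ori(16,0)))
cw,b=snap("wrist","pics/w5.png")
E
```

```text
[ 0.4804 -0.4147  0.3294] [[ 0.7531 -0.6579  0.0015]
 [-0.6579 -0.7531 -0.006 ]
 [ 0.0051  0.0035 -1.    ]] [ 0.1312 -0.9298 -4.0806] [-0.1563 -0.1481 -0.0266] 8.32105218947886 68.71882438659668
[-16.07 -22.44  -0.22   0.33  -0.17 -57.14]
```

View pics/w5.png

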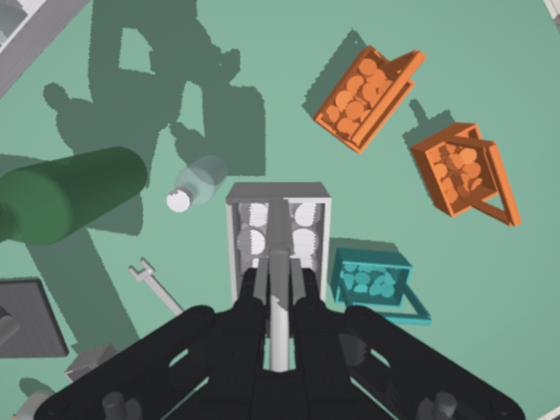

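The basket hangs level in the grip, centred at column 279, with its caps inside. Now I carry it to the threading line while turning it 57°.

Call:
{"method": "carry_out", "body": {"targets": [[[-0.5,-0.7,0,0,0,-2,0.2],[-1.5,-2,0,0,0,-6,0.2],[-3,-4,0,0,0,-11,0.2],[-4.6,-6.4,0,0,0,-17,0.2],[-6.2,-8.7,0,0,0,-23,0.2],[-7.8,-11,0,0,0,-29,0.2],[-9.4,-13.2,0,0,0,-35,0.2],[-11,-15.5,0,0,0,-41,0.2],[-12.6,-17.7,0,0,0,-47,0.2],[-14.2,-20,0,0,0,-52,0.2],[-15.5,-21.7,0,0,0,-55.5,0.2],[-16.1,-22.4,0,0.3,-0.2,-57.2,0.2]]]}}

```text
t: 11.12
tcp_pos: [0.5048, -0.1357, 0.3245]
tool_rot: [0.99, 0.142, -0.003, -0.004]
force: [-1.0, 0.1, -4.7]
finger_gap: 0.099
gripper_force: 68.6
```

```bash
python3 - <<'E'
from h import *
np.set_printoptions(precision=4,suppress=True)
p,Q,s=now();print(p,Q,s["force"],s["qd"])
cw,b=snap("wrist","pics/w6.png")
print(proj(cw,(.6338,.0346,.257)),proj(cw,(.648,-.027,.231)))
for n,q in(("line",(.507,-.14,.253)),("pre",(.699,-.0855,.253)),("hook",(.672,.0135,.253)),("down",(.672,.0135,.217))):print(n,row(p,Q,q,ori(16,0)))
E
```

```text
[ 0.5048 -0.1357  0.3245] [[ 0.9596  0.2813 -0.0073]
 [ 0.2813 -0.9596  0.0071]
 [-0.005  -0.0088 -0.9999]] [-0.955   0.131  -4.6941] [ 0.126  -0.0132  0.0111  0.0042  0.0388 -0.1987]
(np.float64(51.737340833534546), np.float64(-49.47989283920367)) (np.float64(177.60955276388424), np.float64(-29.750845279080778))
line [ 0.12  0.53  7.15 -0.51  0.29  0.34]
pre [20.08  0.7   7.04 -0.51  0.29  0.34]
hook [20.28 -9.56  7.13 -0.51  0.29  0.34]
down [20.29 -9.52 10.73 -0.51  0.29  0.34]
```

View pics/w6.png

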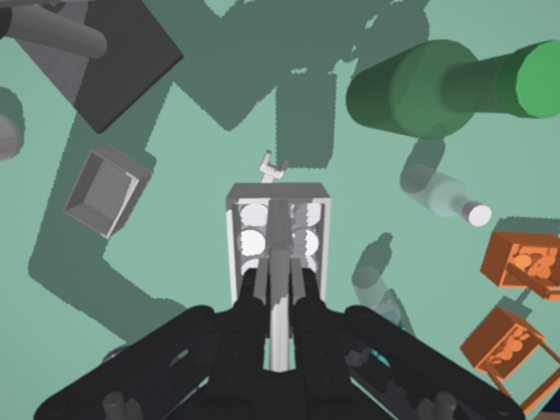

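The basket is upright with its caps in. The tall bottle at (430,90) is clear, off to the right of the line. I move out to the threading position.

Call:
{"method": "carry_out", "body": {"targets": [[[0.5,0.3,1,-0.5,0.3,0.3,0.2],[1.5,0.5,2.5,-0.5,0.3,0.3,0.2],[3,0.7,4.5,-0.5,0.3,0.3,0.2],[5,0.7,6,-0.5,0.3,0.3,0.2],[7.5,0.7,6.8,-0.5,0.3,0.3,0.2],[10,0.7,6.8,-0.5,0.3,0.3,0.2],[12.5,0.7,6.8,-0.5,0.3,0.3,0.2],[15,0.7,6.8,-0.5,0.3,0.3,0.2],[17.5,0.7,6.8,-0.5,0.3,0.3,0.2],[19.2,0.7,6.8,-0.5,0.3,0.3,0.2],[20,0.7,6.8,-0.5,0.3,0.3,0.2],[20,0.7,6.8,-0.5,0.3,0.3,0.2]]]}}

```text
t: 12.17
tcp_pos: [0.7014, -0.0915, 0.2563]
tool_rot: [0.991, 0.137, 0.002, 0.002]
force: [-0.2, 0.1, -3.4]
finger_gap: 0.1
gripper_force: 68.7
```

```bash
python3 - <<'E'
from h import *
np.set_printoptions(precision=4,suppress=True)
p,Q,s=now();print(p,Q,s["force"],s["qd"])
cw,b=snap("wrist","pics/w7.png");cs,a=snap("scene","pics/s7.png")
print(proj(cw,(.6338,.0346,.257)),proj(cw,(.648,-.027,.231)),proj(cs,(.6338,.0346,.257)))
m=np.zeros((500,800,3),np.uint8);m[:300,:400]=cv2.resize(b,(400,300));m[:480,400:]=cv2.resize(a[140:332,240:400],(400,480));cv2.imwrite("pics/m7.png",m[:,:,::-1])
E
```

```text
[ 0.7014 -0.0915  0.2563] [[ 0.9625  0.2711  0.0041]
 [ 0.2711 -0.9625 -0.0044]
 [ 0.0028  0.0054 -1.    ]] [-0.1933  0.074  -3.3846] [-0.0135 -0.0331  0.0607 -0.02    0.0228 -0.01  ]
(np.float64(20.878640100445523), np.float64(339.6521654232783)) (np.float64(153.21979649862837), np.float64(316.314080795577)) (np.float64(320.79689079676564), np.float64(223.03407340349406))
```

View pics/m7.png

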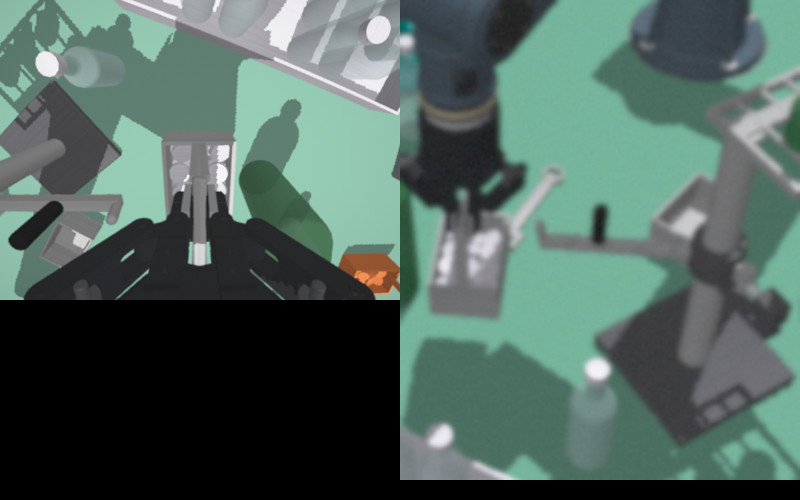

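The wrist inset shows the arm's bar level at row 200 (inset scale), with the hook's upturned end at about (116,210) and the pin at about (35,225). The scene inset shows the basket upright just outboard of the hook, with its strip above the hook tip.

```bash
python3 - <<'E'
from h import *
np.set_printoptions(precision=4,suppress=True)
p,Q,s=now();cw=cams.camera_info("wrist");cs=cams.camera_info("scene")
b=cv2.imread("pics/w7.png");a=cv2.imread("pics/s7.png")
m=np.zeros((500,800,3),np.uint8);m[:,:400]=cv2.resize(b[240:365,0:180],(400,278))[0:1]*0;m[:400,:500]=cv2.resize(b[255:355,60:185],(500,400));m[:300,500:]=cv2.resize(a[205:255,280:330],(300,300));cv2.imwrite("pics/m8.png",m)
pt=plane(cw,20,336,.257);print("pin",pt)
for uv in[(160,308),(160,302)]:print("end top",plane(cw,*uv,.231))
print("end base/bar edges",plane(cw,171,276,.207))
E
```

```text
pin [0.6332 0.0354 0.257 ]
end top [ 0.6524 -0.0302  0.231 ]
end top [ 0.6567 -0.0296  0.231 ]
end base/bar edges [ 0.6598 -0.0277  0.207 ]
```

View pics/m8.png

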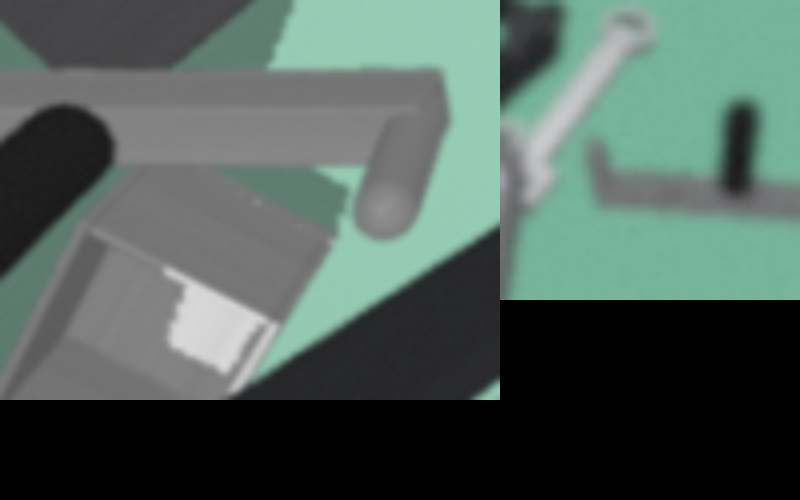

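The end top (156,307) and the pin give an arm azimuth of −74° and a saddle at about (0.6415, 0.005). Now I slide in along the arm.

Call:
{"method": "carry_out", "body": {"targets": [[[0,-0.5,0,0,0,0,0.2],[-0.1,-1.5,0,0,0,0,0.2],[-0.1,-3,0,0,0,0,0.2],[-0.1,-4.5,0,0,0,0,0.2],[-0.1,-6,0,0,0,0,0.2],[-0.1,-7.5,0,0,0,0,0.2],[-0.1,-9,0,0,0,0,0.2],[-0.1,-10,0,0,0,0,0.2],[-0.1,-10.7,0,0,0,0,0.2],[-0.1,-10.9,0,0,0,0,0.2],[-0.1,-10.9,0,0,0,0,0.2],[-0.1,-10.9,0,0,0,0,0.2]]]}}

```text
t: 13.27
tcp_pos: [0.6701, 0.0134, 0.2575]
tool_rot: [0.991, 0.137, 0.002, 0.003]
force: [-0.3, 0.3, -3.4]
finger_gap: 0.101
gripper_force: 68.7
```

```bash
python3 - <<'E'
from h import *
np.set_printoptions(precision=4,suppress=True)
p,Q,s=now();print(p,Q,s["force"],s["ft_torque"])
print(row(p,Q,(.671,.0135,p[2]),Q))
cw,b=snap("wrist","pics/w9.png");cs,a=snap("scene","pics/s9.png")
m=np.zeros((500,800,3),np.uint8);m[:300,:400]=cv2.resize(b,(400,300));m[:480,400:]=cv2.resize(a[160:304,260:380],(400,480));cv2.imwrite("pics/m9.png",m[:,:,::-1])
E
```

```text
[0.6701 0.0134 0.2575] [[ 0.9624  0.2717  0.0054]
 [ 0.2717 -0.9624 -0.0051]
 [ 0.0038  0.0064 -1.    ]] [-0.3247  0.2506 -3.4417] [-0.0084 -0.1155  0.0059]
[0.09 0.02 0.   0.   0.   0.  ]
```

View pics/m9.png

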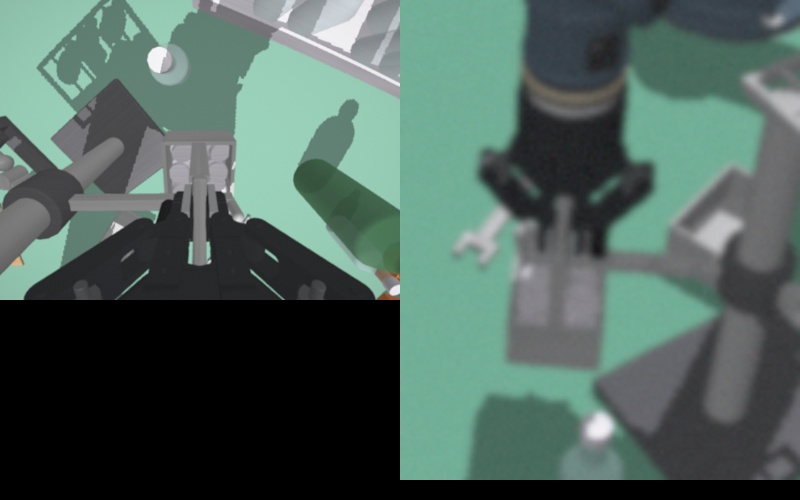

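The arm runs through the opening under the strip, with the basket upright and no contact force. I have now viewed 12 pictures, two over the limit of 10, so I'll view no more and check numerically from here. Now I lower it.

Call:
{"method": "carry_out", "body": {"targets": [[[0.1,0,0.7,0,0,0,0.2],[0.1,0,1.4,0,0,0,0.2],[0.1,0,2,0,0,0,0.2],[0.1,0,2.6,0,0,0,0.2],[0.1,0,3,0,0,0,0.2],[0.1,0,3.3,0,0,0,0.2],[0.1,0,3.5,0,0,0,0.2],[0.1,0,3.6,0,0,0,0.2],[0.1,0,3.7,0,0,0,0.2],[0.1,0,3.7,0,0,0,0.2]]]}}

```text
t: 14.2
tcp_pos: [0.671, 0.014, 0.2206]
tool_rot: [0.991, 0.137, 0.002, 0.003]
force: [0.4, -0.2, -2.6]
finger_gap: 0.097
gripper_force: 68.6
```

```bash
python3 - <<'E'
from h import *
p,Q,s=now();print(p,s["force"],s["ft_torque"],s["finger_gap"])
E
```

```text
[0.67099317 0.01401782 0.22058226] [ 0.41957081 -0.1865894  -2.60018943] [ 0.04342296 -0.11424912 -0.05133573] 0.09732689224270069
```

Still carrying the basket's weight (about −2.6 to −3.4 N). I lower in 1 mm steps until contact.

Call:
{"method": "carry_out", "body": {"targets": [[[0,0,0.1,0,0,0,0.2],[0,0,0.2,0,0,0,0.2],[0,0,0.2,0,0,0,0.2],[0,0,0.2,0,0,0,0.2]]]}}

```text
t: 14.53
tcp_pos: [0.6709, 0.014, 0.2185]
tool_rot: [0.991, 0.137, 0.002, 0.002]
force: [0.3, 0.6, -4.0]
finger_gap: 0.096
gripper_force: 68.6
```

Call:
{"method": "carry_out", "body": {"targets": [[[0,0,0.1,0,0,0,0.2],[0,0,0.2,0,0,0,0.2],[0,0,0.2,0,0,0,0.2],[0,0,0.2,0,0,0,0.2]]]}}

```text
t: 14.87
tcp_pos: [0.6712, 0.0139, 0.2175]
tool_rot: [0.991, 0.137, 0.003, 0.003]
force: [-1.0, -0.7, 2.2]
finger_gap: 0.098
gripper_force: 69.5
```

Contact is felt (+2.2 N). Now I release gently and go straight up.

Call:
{"method": "carry_out", "body": {"targets": [[[0,0,0,0,0,0,1.2],[0,0,0,0,0,0,1.6],[0,0,0,0,0,0,2.2],[0,0,0,0,0,0,3],[0,0,0,0,0,0,3],[0,0,0,0,0,0,3],[0,0,-1,0,0,0,3],[0,0,-2.5,0,0,0,3],[0,0,-5,0,0,0,3],[0,0,-8,0,0,0,3],[0,0,-11,0,0,0,3],[0,0,-12,0,0,0,3]]], "force": 20}}

```text
t: 15.87
tcp_pos: [0.6725, 0.0143, 0.3429]
tool_rot: [0.991, 0.137, 0.007, 0.004]
force: [0.6, -0.6, 1.6]
finger_gap: 0.35
gripper_force: 0.0
```

```bash
python3 - <<'E'
from h import *
np.set_printoptions(precision=4,suppress=True)
p,Q,s=now();print(p,s["force"],s["t"])
cw,b=snap("wrist","pics/w10.png")
u=np.array([.962,.272,0]);m=np.array([.6415,.005,.219])
e=[proj(cw,m+k*.051*u) for k in(-1,0,1)];print("expected strip",e, "pin",proj(cw,(.6333,.035,.257)),"end",proj(cw,(.651,-.027,.231)))
g=b.mean(2)
for f in(-.8,-.4,.4,.8):
    x,y=[e[1][i]+f*(e[2][i]-e[1][i]) for i in(0,1)];x,y=int(x),int(y);print((x,y),g[y,x-22:x+23:2].astype(int))
mk=(b.max(2)<50).astype(np.uint8)[:260];n,l,st,ce=cv2.connectedComponentsWithStats(mk)
print([(st[i].tolist()) for i in range(1,n) if st[i,4]>150])
E
```

```text
[0.6725 0.0143 0.3429] [ 0.5881 -0.6119  1.5984] 15.8667
expected strip [(np.float64(278.77364295120566), np.float64(294.66617307346417)), (np.float64(278.7099232167763), np.float64(246.57123589337743)), (np.float64(278.6388486236016), np.float64(192.18599699537083))] pin (np.float64(239.71697691245254), np.float64(266.59054904406923)) end (np.float64(317.00983444245674), np.float64(251.69083059076138))
(278, 290) [176 176 176 176 176 176 176 168 123 118 125 128 131 129 136 174 177 176
 176 176 176 176 176]
(278, 268) [176 177 175 176 177 177 177 174 126 118 126 127 132 129 158 177 177 177
 177 176 177 176 177]
(278, 224) [154 155 155 156 156 156 153 140 124 119 125 127 132 130 136 144 157 158
 159 158 212 233 233]
(278, 203) [162 162 162 162 163 162 167 175 135 121 125 128 132 133 168 176 158 158
 158 158 158 157 157]
[[236, 235, 19, 25, 334]]
```

The strip lies exactly where the saddle should hold it: column 278 ± 1 along its whole length, with even width. I retreat and check in the fixed cameras.

Call:
{"method": "carry_out", "body": {"targets": [[[0,0,-3,0,0,0,3],[0,0,-6,0,0,0,3],[-3,0,-9,0,0,0,3],[-7,1,-10,0,0,0,3],[-11,2,-10,0,0,0,3],[-15,4,-10,0,0,0,3],[-19,6,-10,0,0,0,3],[-22,8,-10,0,0,0,3],[-24,10,-10,0,0,0,3],[-24,12,-10,0,0,0,3],[-24,13,-10,0,0,0,3],[-24,13,-10,0,0,0,3]]]}}

```text
t: 16.92
tcp_pos: [0.4744, -0.1772, 0.4355]
tool_rot: [0.991, 0.136, 0.002, 0.002]
force: [0.4, -0.1, -0.0]
finger_gap: 0.356
gripper_force: 0.0
```

```bash
python3 - <<'E'
from h import *
np.set_printoptions(precision=4,suppress=True)
p,Q,s=now();print(p,s["force"],s["t"])
ct,t=snap("top","pics/t11.png");cs,a=snap("scene","pics/s11.png")
u=np.array([.962,.272,0]);w=np.array([.272,-.962,0]);m=np.array([.6415,.005,.207])
def blobs(im,thr,box,lo):
    x,y,w_,h=box;k=(im[y:y+h,x:x+w_].max(2)<thr).astype(np.uint8);n,l,st,ce=cv2.connectedComponentsWithStats(k)
    return [(ce[i]+[x,y]).round(1).tolist()+[int(st[i,4])] for i in range(1,n) if st[i,4]>lo]
for n,ci,im in(("top",ct,t),("scene",cs,a)):
    q=proj(ci,(.6333,.035,.245));print(n,"pin exp",q,blobs(im,60,(int(q[0])-12,int(q[1])-12,24,24),8))
    g=im.mean(2)
    for k in(-.8,-.4,.4,.8):
        x,y=map(int,np.round(proj(ci,m+[0,0,.012]+k*.051*u)));print(k,(x,y),g[y,x-8:x+9].astype(int))
old=cv2.imread("pics/top0.png")[:,:,::-1]
# bystanders: local shift by template matching, top camera
for n,(x,y) in dict(jar=(147,232),tub=(209,245),wrench=(279,236),tall=(321,162),b0=(353,203),b1=(348,264),b2=(217,130)).items():
    tp=np.ascontiguousarray(old[y-10:y+10,x-10:x+10]);r=cv2.matchTemplate(np.ascontiguousarray(t[y-18:y+18,x-18:x+18]),tp,cv2.TM_CCOEFF_NORMED);_,v,_,l=cv2.minMaxLoc(r);print(n,l[0]-8,l[1]-8,round(v,2))
E
```

```text
[ 0.4744 -0.1772  0.4355] [ 0.4012 -0.1497 -0.0498] 16.9167
top pin exp (np.float64(224.91659543548596), np.float64(162.13091941785098)) [[226.3, 162.2, 33], [216.1, 172.3, 22]]
-0.8 (240, 175) [201 200 196 197 200 185 159 152 155 149 118 106 113 107  99 101 107]
-0.4 (238, 168) [207 203 204 204 200 153 115 141 155 156 138 121 108 100 109 114 111]
0.4 (235, 155) [ 76  75  84  97 101 101 126 148 155 142 120 112 111 105 111 117 118]
0.8 (233, 148) [123 113 116  96  76  77  90 133 154 159 118  67  83  87  88  90 120]
scene pin exp (np.float64(320.7038141595268), np.float64(226.07245718792325)) [[319.3, 229.6, 41]]
-0.8 (309, 220) [143 143 143 143 142 142 145 160 172 173 165 152 145 142 142 140 141]
-0.4 (309, 226) [142 143 141 140 142 140 150 171 176 161 142 136 141 141 139 116  82]
0.4 (308, 238) [107 111 115 113 116 122 144 171 179 163 136 120 121 120 125 118 110]
0.8 (307, 244) [115 117 119 119 120 127 144 167 178 178 163 138 124 129 140 146 152]
jar 0 0 0.79
tub -3 8 0.36
wrench 0 0 0.93
tall 0 0 0.47
b0 0 0 0.8
b1 0 0 1.0
b2 0 0 1.0
```

```bash
python3 - <<'E'
from h import *
o=cv2.imread("pics/scene0.png");t=cv2.imread("pics/s11.png")
for n,(x,y) in dict(tub=(350,230),tall=(232,235),jar=(418,248),shelf=(425,180),b2=(317,305)).items():
    r=cv2.matchTemplate(t[y-18:y+18,x-18:x+18],o[y-10:y+10,x-10:x+10],cv2.TM_CCOEFF_NORMED);_,v,_,l=cv2.minMaxLoc(r);print(n,l[0]-8,l[1]-8,round(v,2))
E
```

```text
tub -3 7 0.25
tall 0 -1 0.72
jar 0 0 1.0
shelf 0 0 1.0
b2 1 0 0.5
```

```bash
python3 - <<'E'
from h import *
t=cv2.imread("pics/s11.png")
cs=cams.camera_info("scene")
print([np.round(proj(cs,(.413+i,.101+j,.05))).tolist() for i in(-.05,.05) for j in(-.05,.05)])
def loc(f,g):
    o=cv2.imread(f);t=cv2.imread(g);E=lambda i:cv2.Canny(i,40,120)
    x,y=352,222
    for nm,F in(("grey",lambda i:i),("edge",E)):
        r=cv2.matchTemplate(F(t)[y-26:y+26,x-26:x+26],F(o)[y-16:y+16,x-16:x+16],cv2.TM_CCOEFF_NORMED);_,v,_,l=cv2.minMaxLoc(r);print(f,g,nm,l[0]-10,l[1]-10,round(v,2))
loc("pics/scene0.png","pics/s7.png");loc("pics/s7.png","pics/s9.png");loc("pics/s7.png","pics/s11.png");loc("pics/s9.png","pics/s11.png")
# tub outline: bright metal pixels vs green bench
for f in("scene0","s7","s9","s11"):
    i=cv2.imread(f"pics/{f}.png").astype(int)[205:250,335:366];k=(abs(i[...,1]-i[...,2])<14)&(i.max(2)>90);ys,xs=np.nonzero(k);print(f,k.sum(),xs.min()+335,ys.min()+205,i.mean((0,1)).round())
E
```

```text
[[347.0, 210.0], [377.0, 218.0], [339.0, 231.0], [370.0, 240.0]]
pics/scene0.png pics/s7.png grey 0 -2 0.46
pics/scene0.png pics/s7.png edge 0 0 0.43
pics/s7.png pics/s9.png grey 0 0 0.99
pics/s7.png pics/s9.png edge 0 0 0.86
pics/s7.png pics/s11.png grey 1 -2 0.63
pics/s7.png pics/s11.png edge 0 0 0.42
pics/s9.png pics/s11.png grey 0 -1 0.59
pics/s9.png pics/s11.png edge 0 0 0.44
scene0 560 340 210 [104. 110.  93.]
s7 634 335 210 [130. 139. 114.]
s9 616 335 210 [126. 134. 111.]
s11 633 335 210 [121. 129. 107.]
```

The tub's edges match at zero shift, so only the shadows differ. The basket hangs, the arm is home and the robot is clear, so I hand in.

```bash
python3 -c "
from station import sign_off;print(sign_off())"
```

```text
the job is handed in; nothing more can be done
None
```

The job is handed in at about 17 s robot time: the arm was swung home first, then the basket was hung on its hook, and camera checks showed the bottles, jar, tub and wrench unmoved; I viewed 12 pictures, over the limit of 10.

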